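Shingle the bronze sample plates on the drying tray

ROBOT

A 6-joint arm with a two-finger parallel gripper is mounted at the origin on the work surface. World frame = base frame: x ahead of the robot, y to its left, z up, the work surface at z = 0. Lengths are in m, angles in degrees, forces in N, time in s.
With the tool pointing down it reaches from about 0.4 to 0.825 m from the base axis. Payload 7 kg.
Tool frame: the origin (TCP) lies at the very end of the fingers, on their centre line; the grasp point (between the pads) lies 19 mm behind it; z points along the fingers, y is the line along which they close (so a half turn about z gives the same grasp; the last joint's range is limited). The gripper opens to 88 mm and grips with 3 to 60 N. Pads are 19 mm wide; open, the fingers measure 130 mm over their backs; the gripper's body (78 mm by 193 mm) begins 47 mm behind the grasp point.
Start: joints at [-52.764, 20.546, 0.682, 0, -70.136, -16.507], TCP at [0.239, -0.631, 0.227] pointing down, gripper open.
Joint ranges: [-176.03, 176.03], [-82.01, 121.73], [-58.28, 71.71], [-173.87, 95.51], [-174.79, -0.11], [-173.66, 173.66]. Speed limits (degrees/s): [136.94, 136.94, 172.46, 180, 180, 180].

INTERFACE

Orientations are given as [roll, pitch, yaw] about the fixed x, y, z axes, in that order (R = Rz(yaw) Ry(pitch) Rx(roll)).
In Python, from plant import r gives the robot as it stands. The module is installed in compiled form; this text tells all that it offers.
- The arm moves only by the tool jog_arm, never from a script. Its arguments are lists of equal length, an entry for each row: "travel": the shift along the tool's x, y, z each as a share of 50 cm, from -1 to 1, a list of three; "dr": the turn, a rotation vector about the tool's x, y, z each as a share of 360 degrees, from -1 to 1, a list of three; "claw": the opening, from 0 (shut) to 1 (fully open). A call has exactly 10 rows; each row is the pose to reach, as a shift and turn from the pose commanded when the call began, along the tool's axes at that moment, turning the shorter way round; what a row does not reach only later rows make up. A row lasts 1/8 s, in which the tool goes at most 62.5 mm and 10.7 degrees, less where a joint would pass 70% of its speed; a pose out of reach is approached as far as the arm can. A call with a number of a shift or a turn outside -1 to 1 is refused whole. A call with a gripper value outside its range is refused whole. The fingers move at their own pace and stop on an object; "newtons" is the grip in N (left out, the last holds). Time passes only in rows, so rows that repeat a pose let the fingers close, or fill a call up. It gives the time, the measured TCP pose, the force, the opening and the grip force at its end, in the units of the state.
- r.get_state(): the state, without advancing time (a new reading comes with each control period).
- r.capture(name): name is "scene" or "side" or "wrist"; returns a dict with "pixels" (384x512x3 uint8, red, green, blue), "range_z" (384x512 float32, m along the optical axis (not along the pixel's ray), 0 where there is no reading), "fx", "fy", "cx", "cy" (pixels), "position" and "attitude" of the camera in the world; the wrist camera has in their place "hand_eye" (4x4, takes a point from camera to tool coordinates, whose origin is the TCP and whose axes are the flange's). Camera axes: x right, y up, looking along -z (the intrinsics and any distortion apply to the point x, -y, -z); pixel columns grow to the right and rows downward; lengths in m; the calibration is good to about 2 mm. The wrist camera is an equidistant fisheye: a pixel r from the principal point sees the ray r / f radians off the axis. A picture is of the moment at which its call begins: read the wrist's pose just before it.
- r.close_job(): hands the job in; it is judged then, once.
Trained networks look in the newest picture that a camera, given by its name, has taken for a name from the list of things; names that differ only in an ending like _2 or _b are one class to them, and where a whole thing is asked for, a point or a joint stands for the part that bears it (a point fixed in the world has none). Each returns a list of dicts, best first, with "conf" (0 to 1); they miss things now and then, are a little off and sometimes report something else, mostly with a low value. They report only what shows in the picture. A call takes as long as a camera call. They do not tell look-alikes from the thing itself.
- r.boxes_of(name, camera): "extent" ([left, top, right, bottom] in pixels, round what is visible of it).
- r.regions_of(name, camera): "pixels" (384x512 bool, what is visible of it) and "extent" ([left, top, right, bottom] in pixels, round what is visible of it).
- r.tip_of(name, camera): "at" ([column, row] in pixels: a listed point, or the origin of a listed thing).
The state is a dict: "time_s": time; "joints": joint angles; "qd": joint speeds; "joint_torque": joint torques, N m; "tcp_pos": TCP position; "eef_rot": TCP orientation; "contact_force": force on the tool from outside, world axes, zero at the start; "moment": the same for the moment, N m; "gripper_width": finger opening in m; "gripper_force": force on a finger pad.
Only numpy, scipy, OpenCV 4.12 (cv2) and the standard library are available. Lean on these libraries where they do the work, as an engineer would, in place of code of your own. Each camera call takes 0.05 s, during which the arm holds its last target. There are 200 camera calls.

TASK

Carry on the shingled row of bronze sample plates on the steel drying tray: the first plate already lies at one end, so lay the wider of the two oblong plates next and the narrower one last, towards the tray's empty end. Lay them lengthwise in one straight line, each overlapping about a third of the plate before it, so that its near end rests raised on that plate and its far end on the tray. Leave the first plate where it is; the square plate does not belong to the row.

Things in the scene. Friction and masses are not known exactly. Their poses are not given: they have to be found in the camera images.
- tray: Shallow open stainless-steel tray, fixed to the table, 310 mm long (its x) by 170 mm wide (its y); rim 12 mm high, walls and floor 3 mm thick. Origin at the centre of its underside, on the table; its x axis points along its length, from the end with the first plate towards the empty end; z up.
- first_mid (a point): Centre (half-way up) of the first bronze plate of the row, 90 mm long (x) by 56 mm wide (y) by 8 mm thick (z), about 0.34 kg. It lies loose and flat on the tray's floor, nearer one end; its x axis points along the row, towards the tray's empty end, its z up.
- wide_mid (a point): Centre (half-way up) of the wider oblong bronze plate, plain and flat, 90 mm long (x) by 44 mm wide (y) by 8 mm thick (z), 0.2 to 0.35 kg. It starts lying flat and loose on a fixed cork strip, 70 mm long, 18 mm wide and 10 mm high, centred under it along its x, so its underside is 10 mm above the table. Goes next to the first plate.
- narrow_mid (a point): Centre (half-way up) of the narrower oblong bronze plate, plain and flat, 90 mm long (x) by 32 mm wide (y) by 8 mm thick (z), 0.15 to 0.26 kg. It starts on a cork strip of its own just like the wider one. Goes last in the row. (A 60 mm square bronze plate on a third such strip is a bystander.)
There are look-alikes about, which are no part of the job. Leave any green look-alike of the part that bears wide_mid alone. Leave any black or green look-alike of the part that bears narrow_mid alone.

How it is judged:
By the outcome, as a careful person would: the job done as asked, in the order asked, and still so for the second after the job is handed in, with the robot touching nothing.
It also fails if it takes over 61 s, if anything falls off the work surface, if the arm or the gripper's body presses on something with over 40 N, if the wrist force passes 120 N, or if a joint passes its speed limit or range.

## Working session

There is one attempt and no reset: what is moved stays moved. The work goes in short steps, Python scripts to look and compute and a tool call to move; the robot and the scene stay as the last step left them, time stands still between calls to the robot, and variables do not carry over. Pictures are saved under pics/ and viewed, at most 10 in all, crops included, and the job is handed in when it is done.

Besides the shell and the picture viewer there is one more tool, called after "Request:" by a JSON object that holds its "name" and its "arguments". jog_arm: Moves the arm, as the interface text tells. Its arguments: {"type":"object","properties":{"travel":{"type":"array"},"dr":{"type":"array"},"claw":{"type":"array"},"newtons":{"type":"number"}},"required":["travel","dr","claw"]}

```bash
mkdir -p pics; cat > h.py <<'E'
import numpy as np, cv2
from plant import r
from scipy.spatial.transform import Rotation as R
def cap(n):
    c=r.capture(n); return c
def att(c):
    a=np.array(c["attitude"],float)
    if a.shape==(3,3): return a
    return R.from_euler("xyz",a,degrees=True).as_matrix() if a.size==3 else R.from_quat(a).as_matrix()
def cloud(c):
    z=c["range_z"]; v,u=np.mgrid[:384,:512]
    P=np.stack([(u-c["cx"])/c["fx"]*z,-(v-c["cy"])/c["fy"]*z,-z],-1)
    return P@att(c).T+np.array(c["position"])
def save(c,n): cv2.imwrite(n,c["pixels"][:,:,::-1])
E
python3 - <<'E'
from h import *
ims=[]
for n in("scene","side"):
    c=cap(n); ims.append(c["pixels"]); print(n,{k:c[k] for k in c if k not in("pixels","range_z")})
    P=cloud(c); np.savez(n+".npz",P=P,I=c["pixels"])
    for k in("tray","first_mid","wide_mid","narrow_mid"):
        for d in r.regions_of(k,n)[:5]:
            m=d["pixels"]&(c["range_z"]>0)
            print(k,round(d["conf"],2),np.round(d["extent"]),m.sum(),np.round(np.median(P[m],0),3),np.median(c["pixels"][m],0))
        print([(round(d["conf"],2),np.round(d["at"])) for d in r.tip_of(k,n)[:5]])
for n,i in zip(("scene","side"),ims): cv2.imwrite(f"pics/{n}0.png",cv2.resize(i,(800,600),interpolation=cv2.INTER_CUBIC)[:,:,::-1])
print(r.get_state())
E
```

```text
scene {'fx': 392.60968697363154, 'fy': 392.60968697363154, 'cx': 250.19811282327782, 'cy': 197.12821800933065, 'position': array([0.93884905, 0.42293016, 0.58467689]), 'attitude': array([ 48.2768993 ,   0.27151905, 139.27498324])}
tray 0.96 [279. 215. 436. 384.] 14169 [0.563 0.256 0.002] [70. 73. 76.]
[(0.73, array([361., 288.]))]
first_mid 0.69 [359. 244. 403. 284.] 1205 [0.458 0.231 0.01 ] [70. 46. 16.]
[(0.92, array([384., 265.]))]
wide_mid 0.77 [232. 169. 274. 197.] 584 [ 0.485 -0.103  0.016] [72. 49. 24.]
wide_mid 0.67 [264. 146. 294. 168.] 400 [ 0.359 -0.142  0.006] [46. 83. 49.]
wide_mid 0.62 [294. 175. 332. 194.] 586 [ 0.384 -0.009  0.006] [39. 82. 44.]
[(0.91, array([277., 156.])), (0.87, array([313., 186.])), (0.8, array([251., 179.]))]
narrow_mid 0.77 [132. 236. 175. 266.] 634 [ 0.757 -0.083  0.007] [6. 5. 7.]
narrow_mid 0.66 [206. 234. 247. 250.] 637 [ 0.635 -0.003  0.007] [15. 78. 29.]
[(0.93, array([151., 249.])), (0.76, array([229., 239.])), (0.63, array([194., 200.])), (0.35, array([380., 263.]))]
side {'fx': 381.91474103845223, 'fy': 381.91474103845223, 'cx': 262.999
[... 1078 characters left out ...]
88., 181.]))]
{'time_s': 0.9, 'joints': array([-5.27624419e+01,  2.05448367e+01,  6.81786504e-01, -1.07346385e-03,
       -7.01345818e+01, -1.65059447e+01]), 'qd': array([ 0.01501744, -0.07166779,  0.0875267 ,  0.01536583,  0.02508794,
       -0.0637807 ]), 'joint_torque': array([-3.64634288e-04, -5.82358932e+01,  2.93301111e+01,  7.00258076e+00,
        1.23240738e-02,  6.38494825e-06]), 'tcp_pos': array([ 0.23891668, -0.63128336,  0.22657376]), 'eef_rot': array([-1.79998016e+02,  1.64077293e-03, -1.59268751e+02]), 'contact_force': array([0.16626424, 0.70300221, 0.3797617 ]), 'moment': array([-0.01886189, -0.01367183, -0.01812246]), 'gripper_force': 0.0, 'gripper_width': 0.0872843323471351}
```

View pics/scene0.png

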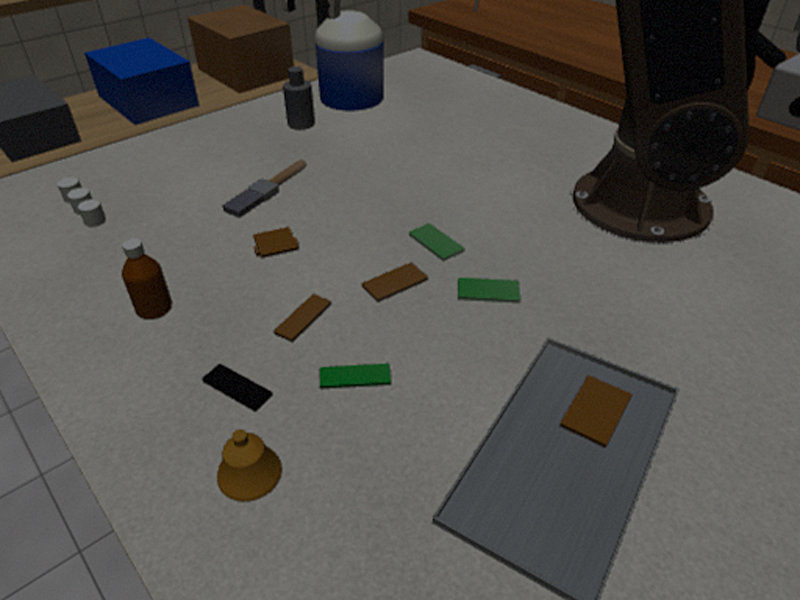

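View pics/side0.png

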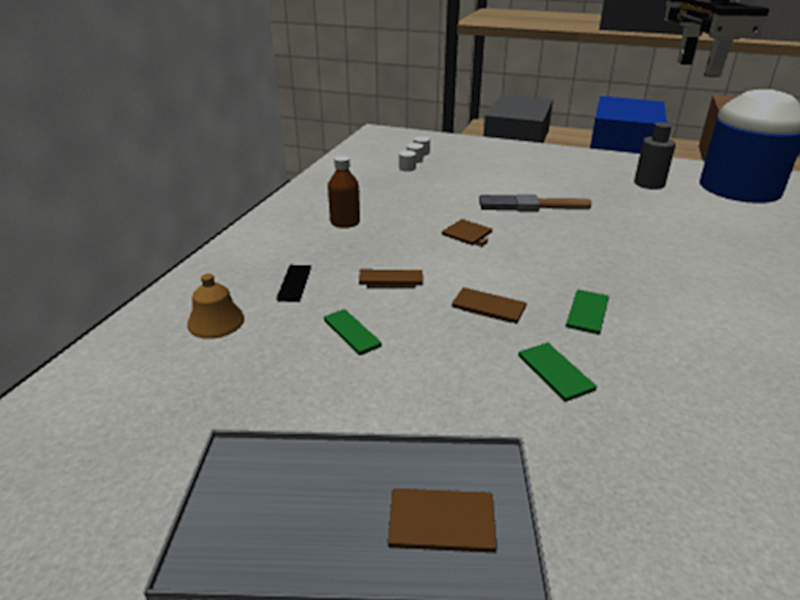

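The scene view (800×600) shows a wide bronze oblong at (395,281), a narrow bronze oblong at (303,316), and the bronze square at (275,241). Green look-alikes are at (436,241), (488,290) and (355,376), a black one at (237,387), and the first plate is in the tray at (597,410). The side view agrees, with wide at (489,305) and narrow at (391,278). The bronze ones fit the description: they match the named material and lie raised on cork strips. I'll confirm that in a crop.

```bash
cat > rect.py <<'E'
from h import *
def rect(P,I,seed,rad=.06,dz=.004,mask=None):
    I=I.astype(int); m=(I[...,0]>I[...,2]*1.6+8)&(np.hypot(P[...,0]-seed[0],P[...,1]-seed[1])<rad)&(P[...,2]>-.01)&(P[...,2]<.05)
    if mask is not None: m&=mask
    p=P[m]; zt=np.percentile(p[:,2],70); p=p[abs(p[:,2]-zt)<dz]
    (c,(w,h),a)=cv2.minAreaRect((p[:,:2]*1000).astype(np.float32))
    if w<h: w,h,a=h,w,a+90
    return np.round([*c,zt*1000,w,h,(a+90)%180-90,len(p)],1)
E
python3 - <<'E'
from rect import *
out=[]
for n in("scene","side"):
    d=np.load(n+".npz");P,I=d["P"],d["I"]
    for k,s in dict(first=(.455,.231),wide=(.48,-.101),narrow=(.626,-.127)).items(): print(n,k,rect(P,I,s))
    # table level, tray rim
    m=(abs(P[...,0]-.5)<.03)&(abs(P[...,1]-.05)<.03); print("table",np.median(P[m][:,2]))
    m=(abs(P[...,0]-.62)<.05)&(abs(P[...,1]-.25)<.04); print("floor",np.median(P[m][:,2]))
I=np.load("scene.npz")["I"]
cv2.imwrite("pics/crop1.png",cv2.resize(I[130:270,120:340],(792,504),interpolation=cv2.INTER_CUBIC)[:,:,::-1])
E
```

```text
scene first [ 452.1  227.3   10.6   91.8   54.5   15.2 1150. ]
scene wide [ 481.  -106.1   17.    89.6   46.7   -7.4  478. ]
scene narrow [ 626.5 -130.3   17.2   90.8   33.6   18.7  421. ]
table -0.0011355973565571609
floor 0.002344690085512191
side first [ 450.5  227.5   10.2   89.2   57.6   14.6 2421. ]
side wide [ 478.8 -105.8   16.2   88.2   46.    -6.2  557. ]
side narrow [ 624.7 -129.6   15.9   86.1   35.6   17.9  340. ]
table -0.001775231744860828
floor 0.0018984935029184857
```

View pics/crop1.png

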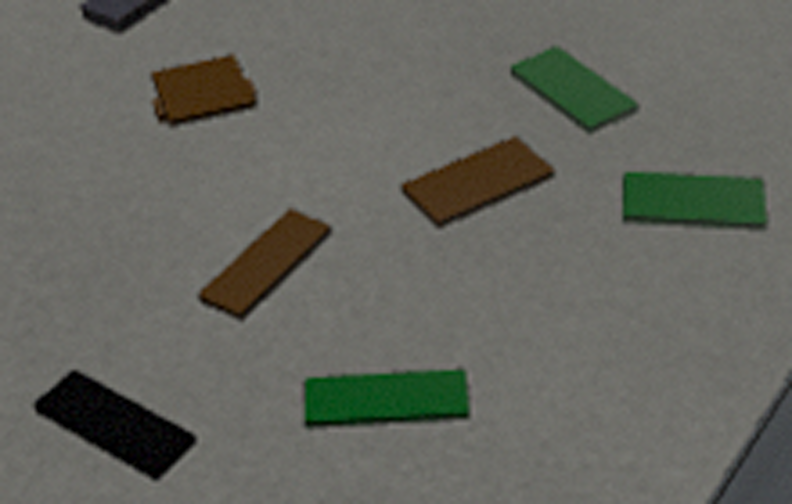

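The crop confirms it: bronze oblong plates at (478,181), the wider, and (265,264), the narrower. The square is at (205,90), and the green and black ones are look-alikes to leave alone.

```bash
cat > go.py <<'E'
from h import *
# pose: x,y,z mm, yaw deg, tilt deg (tool leaning its body towards tool -x)
def M(p):
    return np.array(p[:3])/1000., R.from_euler("z",p[3],degrees=True)*R.from_euler("x",180,degrees=True)*R.from_euler("y",p[4] if len(p)>4 else 0,degrees=True)
def cur():
    s=r.get_state(); return np.array(s["tcp_pos"]),R.from_euler("xyz",s["eef_rot"],degrees=True)
def step(a,b):
    pa,Ra=a; pb,Rb=b
    t=Ra.inv().apply(pb-pa)/.5; d=(Ra.inv()*Rb).as_rotvec(degrees=True)/360
    print("travel",np.round(t,4).tolist(),"dr",np.round(d,4).tolist())
E
python3 - <<'E'
from go import *
step(cur(),M([485,-107,140,173.2]))
T=M([0,0,0,-165,7.6])[1]; print(T.as_matrix()[:,2], "want -row*sin: row=",np.cos(np.radians(15)),np.sin(np.radians(15)))
d=np.load("scene.npz");P=d["P"]
for n in("scene","side"):
    c=cap(n);P=cloud(c)
    g=[x for x in r.regions_of("tray",n) if x["pixels"].sum()>5000][0]["pixels"]&(c["range_z"]>0)
    p=P[g]; p=p[p[:,2]>.007]; p=p[np.hypot(p[:,0]-.451,p[:,1]-.227)>.06]
    print(cv2.minAreaRect((p[:,:2]*1000).astype(np.float32)))
E
```

```text
travel [-0.8315, 0.8065, 0.1731] dr [-0.0, 0.0, 0.0765]
[-0.12774986 -0.03423047 -0.99121554] want -row*sin: row= 0.9659258262890683 0.25881904510252074
((525.2825317382812, 239.8509979248047), (312.1473388671875, 170.06190490722656), 16.5803165435791)
((524.5607299804688, 239.59490966796875), (310.1864013671875, 171.59046936035156), 16.535633087158203)
```

Request:
{"name": "jog_arm", "arguments": {"travel": [[-0.8315,0.8065,0.173],[-0.8315,0.8065,0.173],[-0.8315,0.8065,0.173],[-0.8315,0.8065,0.173],[-0.8315,0.8065,0.173],[-0.8315,0.8065,0.173],[-0.8315,0.8065,0.173],[-0.8315,0.8065,0.173],[-0.8315,0.8065,0.173],[-0.8315,0.8065,0.173]], "dr": [[0,0,0.0765],[0,0,0.0765],[0,0,0.0765],[0,0,0.0765],[0,0,0.0765],[0,0,0.0765],[0,0,0.0765],[0,0,0.0765],[0,0,0.0765],[0,0,0.0765]], "claw": [0.8,0.8,0.8,0.8,0.8,0.8,0.8,0.8,0.8,0.8], "newtons": 30}}

```text
time_s: 2.35
tcp_pos: [0.4861, -0.1043, 0.1399]
eef_rot: [180.0, 0.0, 173.3]
contact_force: [-0.2, -0.5, -0.6]
gripper_width: 0.0699
gripper_force: 0.0
```

```bash
cat >> h.py <<'E'
def wcloud():
    s=r.get_state(); c=r.capture("wrist"); z=c["range_z"]; v,u=np.mgrid[:384,:512]
    a=(u-c["cx"]);b=(v-c["cy"]);rr=np.hypot(a,b)+1e-9; th=np.hypot(a/c["fx"],b/c["fy"]); t=np.tan(np.minimum(th,1.4))
    Pc=np.stack([a/rr*t*z,-b/rr*t*z,-z],-1); H=np.array(c["hand_eye"])
    Pt=Pc@H[:3,:3].T+H[:3,3]
    Rw=R.from_euler("xyz",s["eef_rot"],degrees=True).as_matrix()
    return Pt@Rw.T+np.array(s["tcp_pos"]),c["pixels"],z,s
E
python3 - <<'E'
from rect import *
from go import *
P,I,z,s=wcloud(); print(s["time_s"],s["tcp_pos"],s["eef_rot"])
P[z<=0]=9
print(rect(P,I,(.48,-.106)),rect(P,I,(.626,-.13)))
cv2.imwrite("pics/w1.png",I[:,:,::-1])
E
```

```text
2.35 [ 0.48606105 -0.10429963  0.13991499] [1.79992967e+02 2.52783490e-02 1.73348142e+02]
[ 479.  -108.1   19.1   87.8   41.8   -6.6 3753. ] [ 603.8 -138.9   18.9   45.1   30.2   18.5  711. ]
```

View pics/w1.png

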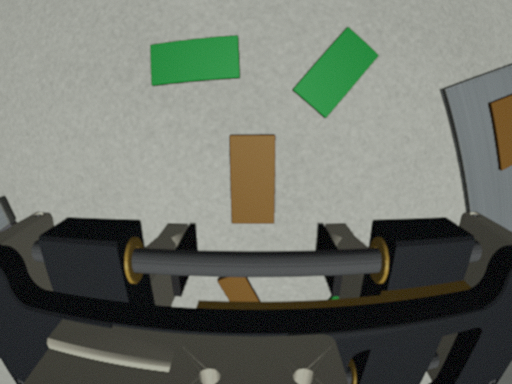

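The wrist view shows the wide plate at (252,178), aligned with the fingers; the narrow one is partly hidden at (238,290). I'll descend and grip.

Request:
{"name": "jog_arm", "arguments": {"travel": [[0,0,0.12],[0,0,0.22],[0,0,0.268],[0,0,0.268],[0,0,0.268],[0,0,0.268],[0,0,0.268],[0,0,0.268],[0,0,0.268],[0,0,0.268]], "dr": [[0,0,0],[0,0,0],[0,0,0],[0,0,0],[0,0,0],[0,0,0],[0,0,0],[0,0,0],[0,0,0],[0,0,0]], "claw": [0.8,0.8,0.8,0.8,0.8,0.3,0.3,0.3,0.3,0.3], "newtons": 30}}

```text
time_s: 3.65
tcp_pos: [0.4852, -0.107, 0.0066]
eef_rot: [-180.0, 0.0, 173.2]
contact_force: [-1.6, -0.2, 6.1]
gripper_width: 0.0436
gripper_force: 30.0
```

```bash
python3 - <<'E'
from go import *
step(M([485,-107.6+.6,6,173.2]),M([514,244,130,-165]))
E
```

```text
travel [0.0255, 0.7039, -0.248] dr [0.0, 0.0, -0.0606]
```

Request:
{"name": "jog_arm", "arguments": {"travel": [[0,0,-0.1],[0,0,-0.2],[0.0255,0.7039,-0.248],[0.0255,0.7039,-0.248],[0.0255,0.7039,-0.248],[0.0255,0.7039,-0.248],[0.0255,0.7039,-0.248],[0.0255,0.7039,-0.248],[0.0255,0.7039,-0.248],[0.0255,0.7039,-0.248]], "dr": [[0,0,0],[0,0,0],[0,0,-0.0606],[0,0,-0.0606],[0,0,-0.0606],[0,0,-0.0606],[0,0,-0.0606],[0,0,-0.0606],[0,0,-0.0606],[0,0,-0.0606]], "claw": [0.3,0.3,0.3,0.3,0.3,0.3,0.3,0.3,0.3,0.3]}}

```text
time_s: 4.9
tcp_pos: [0.5132, 0.2436, 0.1292]
eef_rot: [-180.0, -0.1, -165.0]
contact_force: [0.2, -0.6, -3.6]
gripper_width: 0.0435
gripper_force: 30.0
```

```bash
python3 - <<'E'
from rect import *
P,I,z,s=wcloud(); print(s["time_s"],s["tcp_pos"],s["eef_rot"],s["gripper_width"],s["contact_force"])
P[z<=0]=9
m=P[...,2]<.03
print(rect(P,I,(.451,.227),.057))
J=I.astype(int);h=(J[...,0]>J[...,2]*1.6+8)&(P[...,2]>.1)&(P[...,2]<.3)
# held plate in tool frame
Rw=R.from_euler("xyz",s["eef_rot"],degrees=True).as_matrix()
q=(P[h]-s["tcp_pos"])@Rw; print(len(q),np.round(np.percentile(q,[1,50,99],axis=0)*1000,1))
cv2.imwrite("pics/w2.png",I[:,:,::-1])
E
```

```text
4.9 [0.51321771 0.24356789 0.12918708] [-1.79962818e+02 -1.11767851e-01 -1.64976509e+02] 0.043523788489436346 [ 0.21672221 -0.56422422 -3.59009831]
[ 445.2  224.1   12.2   75.8   53.8   15.3 4707. ]
13113 [[-34.9 -25.9 -99.1]
 [ 23.7   1.4 -12.4]
 [ 50.3  49.8 -10.5]]
```

View pics/w2.png

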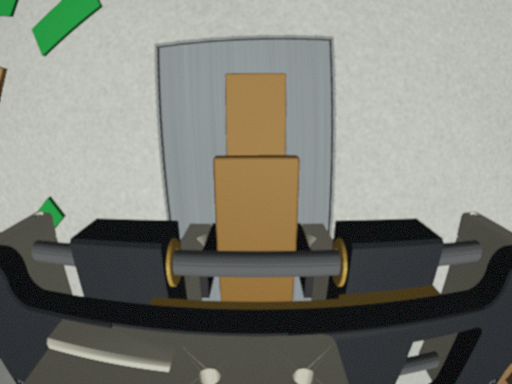

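The wrist view shows the first plate (256,115) in the tray and the held plate (256,205) in line with it, near end 50 mm ahead of the TCP. I'll tilt, lower and check before releasing.

```bash
python3 - <<'E'
from go import *
c=M([514,244,130,-165])
step(c,M([514.3,243.8,30,-165,7.6]));step(c,M([514.3,243.8,6,-165,7.6]))
E
```

```text
travel [-0.0005, -0.0005, 0.2] dr [-0.0, 0.0211, -0.0]
travel [-0.0005, -0.0005, 0.248] dr [-0.0, 0.0211, -0.0]
```

Request:
{"name": "jog_arm", "arguments": {"travel": [[-0.0005,-0.0005,0.1],[-0.0005,-0.0005,0.2],[-0.0005,-0.0005,0.2],[-0.0005,-0.0005,0.22],[-0.0005,-0.0005,0.23],[-0.0005,-0.0005,0.24],[-0.0005,-0.0005,0.245],[-0.0005,-0.0005,0.248],[-0.0005,-0.0005,0.248],[-0.0005,-0.0005,0.248]], "dr": [[0,0.0211,0],[0,0.0211,0],[0,0.0211,0],[0,0.0211,0],[0,0.0211,0],[0,0.0211,0],[0,0.0211,0],[0,0.0211,0],[0,0.0211,0],[0,0.0211,0]], "claw": [0.3,0.3,0.3,0.3,0.3,0.3,0.3,0.3,0.3,0.3]}}

```text
time_s: 6.2
tcp_pos: [0.5144, 0.2439, 0.0062]
eef_rot: [180.0, -7.6, -165.0]
contact_force: [0.1, 0.4, -3.4]
gripper_width: 0.0439
gripper_force: 30.0
```

Request:
{"name": "jog_arm", "arguments": {"travel": [[0,0,0.001],[0,0,0.002],[0,0,0.002],[0,0,0.002],[0,0,0.002],[0,0,0.002],[0,0,0.002],[0,0,0.002],[0,0,-0.08],[0,0,-0.2]], "dr": [[0,0,0],[0,0,0],[0,0,0],[0,0,0],[0,0,0],[0,0,0],[0,0,0],[0,0,0],[0,0,0],[0,0,0]], "claw": [0.3,0.3,0.55,0.6,0.65,0.7,0.7,0.7,0.7,0.7]}}

```text
time_s: 7.45
tcp_pos: [0.5261, 0.2464, 0.1047]
eef_rot: [-179.9, -7.8, -165.0]
contact_force: [1.4, 1.1, -0.6]
gripper_width: 0.0613
gripper_force: 0.0
```

```bash
python3 - <<'E'
from rect import *
from go import *
P,I,z,s=wcloud(); print(s["time_s"],s["tcp_pos"],s["eef_rot"],s["gripper_width"])
P[z<=0]=9
J=I.astype(int); b=(J[...,0]>J[...,2]*1.6+8)&(P[...,2]<.06)
u=np.array([np.cos(np.radians(15)),np.sin(np.radians(15))]);v=np.array([-u[1],u[0]])
def prof(P,b):
    q=P[b]; d=q[:,:2]-[.4516,.227]; a=d@u*1000; l=d@v*1000
    for x in range(-50,160,10):
        k=(abs(a-x)<3)&(abs(l)<35)
        if k.sum()>5: print(x,k.sum(),np.round(np.percentile(l[k],[2,98]),1),round(np.median(q[k,2])*1000,1))
prof(P,b)
c=cap("side"); Q=cloud(c);J=c["pixels"].astype(int);print("side");prof(Q,(J[...,0]>J[...,2]*1.6+8)&(Q[...,2]<.06))
cv2.imwrite("pics/w3.png",np.hstack([I,c["pixels"]])[:,:,::-1][:, :]) 
im=cv2.imread("pics/w3.png"); cv2.imwrite("pics/w3.png",cv2.resize(im,(800,300)))
step(cur(),M([630,-129,140,-161.7]))
E
```

```text
7.45 [0.52607818 0.24638821 0.10471036] [-179.89491792   -7.8281197  -165.00999456] 0.061348370950812664
-40 400 [-26.6  24.7] 11.9
-30 384 [-26.5  24.6] 11.9
-20 400 [-26.5  24.5] 11.9
-10 421 [-26.5  24.5] 12.0
0 432 [-26.4  25.3] 11.9
10 405 [-26.4  25.2] 12.0
20 482 [-26.4  25.2] 22.7
30 432 [-26.5  25.2] 21.6
40 428 [-26.5  25.2] 20.2
50 337 [-20.2  19.5] 19.1
60 342 [-20.4  19.9] 17.6
70 328 [-20.8  19.9] 16.3
80 314 [-20.3  20.1] 15.1
90 293 [-20.1  19.7] 13.8
100 288 [-20.5  20. ] 12.4
side
-40 168 [-26.3  28.2] 9.7
-30 174 [-25.9  28.4] 9.8
-20 168 [-25.7  28. ] 9.8
-10 149 [-25.1  28.3] 9.7
0 188 [-26.6  28.5] 9.7
10 165 [-26.1  28. ] 9.7
20 173 [-19.6  28.5] 20.5
30 169 [-19.3  28.3] 19.4
40 169 [-18.7  28.5] 18.1
50 131 [-19.1  23. ] 17.1
60 131 [-20.2  23.3] 15.7
70 131 [-20.   23.6] 14.6
80 126 [-18.9  23.4] 13.1
90 132 [-19.7  23.4] 11.8
100 129 [-19.3  23.2] 10.4
travel [0.0133, -0.782, -0.0574] dr [0.001, -0.0194, -0.0089]
```

View pics/w3.png

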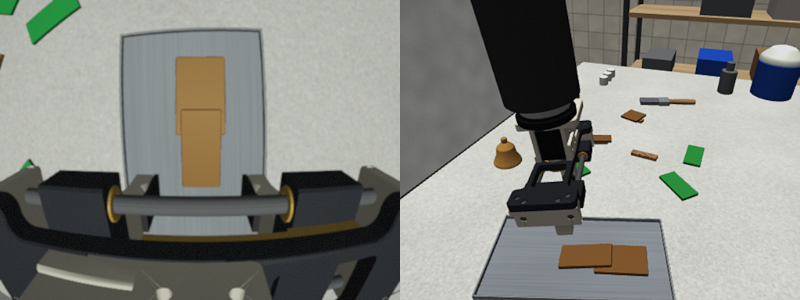

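The near-end profile and picture show the wide plate well placed at (200,148), overlapping the first by about 30 mm. It is centred and slopes about 7.4°.

```bash
python3 - <<'E'
from go import *
step(M([527.1,247.2,105.1,-165,7.6]),M([630.4,-128.6,140,-161.7]))
E
```

```text
travel [0.0042, -0.7795, -0.0699] dr [0.0006, -0.0211, -0.0092]
```

Request:
{"name": "jog_arm", "arguments": {"travel": [[0,0,-0.07],[0.0042,-0.7795,-0.07],[0.0042,-0.7795,-0.07],[0.0042,-0.7795,-0.07],[0.0042,-0.7795,-0.07],[0.0042,-0.7795,-0.07],[0.0042,-0.7795,-0.07],[0.0042,-0.7795,-0.07],[0.0042,-0.7795,-0.07],[0.0042,-0.7795,-0.07]], "dr": [[0,0,0],[0.0006,-0.0211,-0.0092],[0.0006,-0.0211,-0.0092],[0.0006,-0.0211,-0.0092],[0.0006,-0.0211,-0.0092],[0.0006,-0.0211,-0.0092],[0.0006,-0.0211,-0.0092],[0.0006,-0.0211,-0.0092],[0.0006,-0.0211,-0.0092],[0.0006,-0.0211,-0.0092]], "claw": [0.7,0.7,0.7,0.7,0.7,0.7,0.7,0.7,0.7,0.7]}}

```text
time_s: 8.8
tcp_pos: [0.6303, -0.1277, 0.1401]
eef_rot: [180.0, -0.0, -161.6]
contact_force: [-0.2, 0.6, 0.0]
gripper_width: 0.0613
gripper_force: 0.0
```

```bash
python3 - <<'E'
from rect import *
P,I,z,s=wcloud(); print(s["time_s"],s["tcp_pos"],s["eef_rot"],s["gripper_width"])
P[z<=0]=9
print(rect(P,I,(.626,-.13)))
E
```

```text
8.8 [ 0.63030061 -0.12767428  0.14013659] [ 1.79984077e+02 -8.41990031e-04 -1.61643222e+02] 0.0612796767972543
[ 625.5 -132.9   19.1   86.9   29.7   18.3 2630. ]
```

Request:
{"name": "jog_arm", "arguments": {"travel": [[0,-0.003,0.12],[0,-0.003,0.22],[0,-0.003,0.268],[0,-0.003,0.268],[0,-0.003,0.268],[0,-0.003,0.268],[0,-0.003,0.268],[0,-0.003,0.268],[0,-0.003,0.268],[0,-0.003,0.268]], "dr": [[0,0,0],[0,0,0],[0,0,0],[0,0,0],[0,0,0],[0,0,0],[0,0,0],[0,0,0],[0,0,0],[0,0,0]], "claw": [0.7,0.7,0.7,0.7,0.7,0.2,0.2,0.2,0.2,0.2], "newtons": 30}}

```text
time_s: 10.1
tcp_pos: [0.6312, -0.13, 0.0066]
eef_rot: [-180.0, 0.0, -161.7]
contact_force: [-0.0, 1.4, 5.0]
gripper_width: 0.0317
gripper_force: 30.0
```

```bash
python3 - <<'E'
from go import *
a=np.radians(15)
x=451.6+(64.9+60)*np.cos(a); y=227+(64.9+60)*np.sin(a); print(x,y)
step(M([630.9,-130,6,-161.7]),M([x,y,130,-165]))
E
```

```text
572.2441357035046 259.32649873330485
travel [-0.1331, 0.7761, -0.248] dr [0.0, -0.0, 0.0092]
```

Request:
{"name": "jog_arm", "arguments": {"travel": [[0,0,-0.1],[0,0,-0.2],[-0.1331,0.7761,-0.248],[-0.1331,0.7761,-0.248],[-0.1331,0.7761,-0.248],[-0.1331,0.7761,-0.248],[-0.1331,0.7761,-0.248],[-0.1331,0.7761,-0.248],[-0.1331,0.7761,-0.248],[-0.1331,0.7761,-0.248]], "dr": [[0,0,0],[0,0,0],[0,0,0.0092],[0,0,0.0092],[0,0,0.0092],[0,0,0.0092],[0,0,0.0092],[0,0,0.0092],[0,0,0.0092],[0,0,0.0092]], "claw": [0.2,0.2,0.2,0.2,0.2,0.2,0.2,0.2,0.2,0.2]}}

```text
time_s: 11.35
tcp_pos: [0.5715, 0.2605, 0.1295]
eef_rot: [-180.0, -0.1, -164.9]
contact_force: [-0.8, -1.1, -2.1]
gripper_width: 0.0315
gripper_force: 30.0
```

```bash
python3 - <<'E'
from rect import *
P,I,z,s=wcloud(); print(s["time_s"],s["tcp_pos"],s["eef_rot"],s["gripper_width"])
P[z<=0]=9
J=I.astype(int);bz=(J[...,0]>J[...,2]*1.6+8)
Rw=R.from_euler("xyz",s["eef_rot"],degrees=True).as_matrix()
q=(P-s["tcp_pos"])@Rw*1000; h=bz&(q[...,2]>-20)&(q[...,2]<0); g=q[h]; print(len(g),np.round(np.percentile(g,[1,50,99],axis=0),1))
for x in (5,25,45):
    k=abs(g[:,0]-x)<4
    if k.sum(): print(x,np.round(np.percentile(g[k],[2,98],axis=0)[:,1:],1).tolist())
u=np.array([np.cos(np.radians(15)),np.sin(np.radians(15))]);v=np.array([-u[1],u[0]])
b=bz&(P[...,2]<.04); d=P[b][:,:2]-[.4516,.227];a=d@u*1000;l=d@v*1000
for x in range(-50,120,10):
    k=(abs(a-x)<3)&(abs(l)<35)
    if k.sum()>5: print(x,k.sum(),np.round(np.percentile(l[k],[2,98]),1),round(np.median(P[b][k,2])*1000,1))
E
```

```text
11.35 [0.57151107 0.26052689 0.12954552] [-1.79995124e+02 -5.21095655e-02 -1.64871306e+02] 0.031471115546847374
7009 [[-35.4 -15.5 -13.6]
 [ 20.9  -0.3 -12.1]
 [ 50.9  15.1  -9.8]]
5 [[-16.0, -13.6], [15.4, -10.9]]
25 [[-14.9, -13.3], [14.3, -10.8]]
45 [[-15.0, -13.4], [14.4, -10.9]]
-40 348 [-27.   24.9] 11.9
-30 345 [-26.9  24.8] 11.9
-20 352 [-27.   24.8] 11.9
-10 358 [-26.9  24.7] 11.9
0 360 [-26.8  24.7] 12.0
10 386 [-26.7  24.6] 11.9
20 402 [-26.7  24.7] 22.9
30 368 [-26.8  24.7] 21.6
40 368 [-26.8  24.8] 20.1
50 296 [-20.6  20.5] 19.0
60 284 [-20.7  20.7] 17.7
70 277 [-20.6  20. ] 16.4
80 305 [-20.5  19.4] 15.0
90 179 [-20.1  20. ] 13.8
```

```bash
python3 - <<'E'
from go import *
c=M([572.2,259.3,130,-165])
step(c,M([572.8,259.5,6,-165,7.6]))
E
```

```text
travel [-0.0013, 0.0001, 0.248] dr [-0.0, 0.0211, -0.0]
```

Request:
{"name": "jog_arm", "arguments": {"travel": [[-0.0013,0,0.1],[-0.0013,0,0.2],[-0.0013,0,0.2],[-0.0013,0,0.22],[-0.0013,0,0.23],[-0.0013,0,0.24],[-0.0013,0,0.245],[-0.0013,0,0.248],[-0.0013,0,0.248],[-0.0013,0,0.248]], "dr": [[0,0.0211,0],[0,0.0211,0],[0,0.0211,0],[0,0.0211,0],[0,0.0211,0],[0,0.0211,0],[0,0.0211,0],[0,0.0211,0],[0,0.0211,0],[0,0.0211,0]], "claw": [0.2,0.2,0.2,0.2,0.2,0.2,0.2,0.2,0.2,0.2]}}

```text
time_s: 12.65
tcp_pos: [0.5729, 0.2596, 0.0063]
eef_rot: [180.0, -7.6, -165.0]
contact_force: [-0.5, 0.2, -1.9]
gripper_width: 0.0316
gripper_force: 30.0
```

Request:
{"name": "jog_arm", "arguments": {"travel": [[0,0,0.001],[0,0,0.002],[0,0,0.002],[0,0,0.002],[0,0,0.002],[0,0,0.002],[0,0,0.002],[0,0,0.002],[0,0,-0.1],[0,0,-0.25]], "dr": [[0,0,0],[0,0,0],[0,0,0],[0,0,0],[0,0,0],[0,0,0],[0,0,0],[0,0,0],[0,0,0],[0,0,0]], "claw": [0.2,0.2,0.4,0.45,0.5,0.55,0.6,0.6,0.6,0.6]}}

```text
time_s: 13.9
tcp_pos: [0.5864, 0.2627, 0.1176]
eef_rot: [-179.9, -7.8, -165.0]
contact_force: [1.0, 1.4, 0.5]
gripper_width: 0.0526
gripper_force: 0.0
```

```bash
python3 - <<'E'
from rect import *
P,I,z,s=wcloud(); print(s["time_s"],s["tcp_pos"],s["gripper_width"])
P[z<=0]=9
u=np.array([np.cos(np.radians(15)),np.sin(np.radians(15))]);v=np.array([-u[1],u[0]])
def prof(P,I):
    J=I.astype(int); b=(J[...,0]>J[...,2]*1.6+8)&(P[...,2]<.06)
    d=P[b][:,:2]-[.4516,.227];a=d@u*1000;l=d@v*1000
    for x in range(-50,190,10):
        k=(abs(a-x)<3)&(abs(l)<35)
        if k.sum()>5: print(x,k.sum(),np.round(np.percentile(l[k],[2,98]),1),round(np.median(P[b][k,2])*1000,1))
prof(P,I)
c=cap("side"); print("side");prof(cloud(c),c["pixels"])
cv2.imwrite("pics/w4.png",cv2.resize(np.hstack([I,c["pixels"]]),(800,300))[:,:,::-1])
E
```

```text
13.9 [0.58638585 0.26272103 0.11763162] 0.052617664500018986
-40 297 [-26.8  24.2] 12.1
-30 303 [-26.6  25.1] 12.1
-20 324 [-26.4  24.8] 11.9
-10 334 [-26.5  24.7] 12.0
0 345 [-26.3  24.7] 12.0
10 349 [-26.1  25.3] 12.0
20 381 [-26.8  25.2] 22.8
30 369 [-26.7  25. ] 21.6
40 378 [-26.6  25. ] 20.2
50 324 [-20.4  20.2] 19.0
60 327 [-20.1  20.2] 17.8
70 327 [-20.2  20.3] 16.6
80 323 [-19.9  19.9] 22.9
90 320 [-20.5  19.7] 21.4
100 285 [-21.   20.1] 20.1
110 202 [-15.2  14.4] 19.1
120 198 [-14.5  14.5] 17.8
130 222 [-14.6  14.6] 16.3
140 196 [-14.8  13.9] 15.2
150 200 [-14.9  14.1] 13.8
160 191 [-15.1  14.2] 12.5
side
-40 167 [-25.9  28.1] 9.6
-30 175 [-26.2  28.3] 9.8
-20 169 [-25.3  28.5] 9.7
-10 149 [-25.7  28.3] 9.6
0 189 [-26.1  28.4] 9.8
10 167 [-26.   28.6] 9.8
20 175 [-19.4  28.7] 20.5
30 170 [-19.4  28.3] 19.4
40 168 [-18.4  28.7] 18.1
50 130 [-19.4  23.6] 17.1
60 132 [-20.3  23.2] 15.8
70 133 [-23.3  23.2] 14.3
80 134 [-13.4  23.5] 20.6
90 128 [-13.9  23.5] 19.2
100 128 [-13.2  23.3] 18.2
110 94 [-13.9  17. ] 17.2
120 93 [-15.5  16.8] 15.9
130 95 [-14.   17.3] 14.6
140 95 [-13.9  17.2] 13.1
150 90 [-13.4  16.7] 11.6
160 90 [-13.1  17.1] 10.4
```

View pics/w4.png

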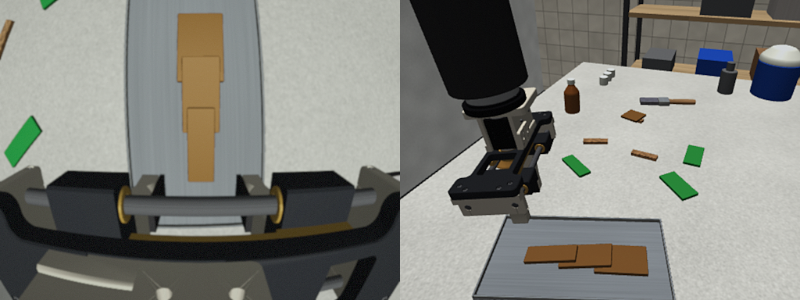

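The shingled row is complete and straight: first plate at (200,45), wide at (200,85) and narrow at (200,145), each overlapping by about 30 mm. The gripper is clear, so I'm handing in.

```bash
python3 -c "
from plant import r
print(r.close_job())"
```

```text
the job is handed in; nothing more can be done
None
```

The wide and then the narrow bronze plate are shingled in line onto the first, each overlapping by about 30 mm, and the job was handed in at about 14 s; no verdict was returned.

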